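# Find the grinding cassette that rattles and present it to the tag reader

### The job

One of the three sealed grinding cassettes has its loose metal ball inside, the other two are empty: pick them up one at a time and shake or rock them end to end above the worktop to find the one that rattles, setting each silent one back down flat where it stood, without dropping any. Present the rattling cassette to the round tag reader: hold it upright and still a few centimetres above the middle of the reader, not resting on it, and finish while still holding it there. Leave the sample cup and the small reagent bottle undisturbed.

Things in the scene. Friction and masses are not known exactly. Their poses are not given: they have to be found in the camera images.
- case_a: one of three identical sealed hollow cassettes, 120 x 56 x 50 mm (x, y, z; black snap clips stick out 3 mm more at each end), dark blue-grey shell, light grey lid, blank white label on top; origin at the centre of the underside, x along its length, y across its width (flat sides, grip across them), z up; starts flat on the worktop, 0.27 to 0.68 kg without ball
- case_b: identical to case_a outside, same size, frame and range of mass. Exactly one of the three, drawn anew each time, holds a loose hard-metal ball (0.24 kg, 31 mm) that rolls up to 37 mm either way from the middle along the length; the other two are empty; nothing shows outside
- case_c: identical to case_a outside, same size, frame and range of mass. When the cassette with the ball is tilted end to end by even 0.1 rad, the ball rolls to the low end within 0.5 s and its weight adds about 0.09 N m about the gripper's closing line, changing sign with the tilt but hardly growing with it, while the weights of gripper and shell act in proportion to the sine of the tilt
- reader_top (a point): centre of the top face of the tag reader, a fixed black round pad, 90 mm across and 14 mm high, with a blue ring and dot on top; z up
- sample_cup: clear open sample cup with a few leaf pieces, 50 mm across, 87 mm tall, loose, to be left alone; origin at the centre of its underside
- reagent: small white reagent bottle with a green nozzle cap, 34 mm across, 82 mm tall, standing by itself behind the work next to the black analyzer, loose, to be left alone; origin at the centre of its underside
Not all that is in view belongs to the job. Leave any red look-alike of the part that bears reader_top alone.

How it is judged:
By the outcome, as a careful person would: the job done as asked, in the order asked, and still so for the second after the job is handed in, while the arm keeps its last pose, push and grip.
It also fails if it takes over 72 s, if anything falls off the work surface, if the arm or the gripper's body presses on something with over 40 N, if the wrist force passes 120 N, or if a joint passes its speed limit or range.

### The arm

A 6-joint arm with a two-finger parallel gripper is mounted at the origin on a cart in front of the work surface, level with it; the furniture and walls round the work are solid. World frame = base frame: x ahead of the robot, y to its left, z up, the work surface at z = 0. Lengths are in m, angles in rad, forces in N, time in s.
With the tool pointing down it reaches from about 0.25 to 0.725 m from the base axis. Payload 9.7 kg.
Tool frame: the origin (TCP) lies on the centre line of the jaws, within the pads' length; the fingertips stand ahead of it and the grasp point (between the pads) is the TCP (r.tip_reach is the z of the fingertips in the tool frame, in m); z points along the fingers, y is the direction in which the jaws open and shut (so a half turn about z gives the same grasp; the last joint's range is limited). The gripper opens to 85 mm and grips with 20 to 120 N. Pads are 22 mm wide; open, the fingers measure 114 mm over their backs; the gripper's body (76 mm by 85 mm) begins 54 mm behind the grasp point. The pads swing forward as they close: fully open they stand 13 mm farther back than shut.
Start: joints at [-1.13, 0.087, 0.176, 1.66, 0, 1.571], TCP at [0.235, -0.497, 0.25] pointing down, gripper open.
Joint ranges: [-3.13, 3.13], [-0.85, 1.81], [-1.15, 1.24], [-2.2, 2.28], [-1.44, 1.52], [-3.14, 3.14]. Speed limits (rad/s): [2.22, 2.22, 2.57, 3.14, 3.14, 3.14].

### API

Orientations are given as a unit quaternion [x, y, z, w].
In Python, from cell import r gives the robot as it stands. The module is installed in compiled form; this text tells all that it offers.
- The arm moves only by the shell command python3 -m inch 'ROWS'. ROWS is JSON, a list of rows, each an object with "grip": the closure, from -1 (fully open) to 1 (shut); "slide": the shift along the tool's x, y, z in mm, a list of three; "rot": the turn, a rotation vector about the tool's x, y, z in rad, a list of three. In form: [{"grip": grip, "slide": [tx, ty, tz], "rot": [rx, ry, rz]}, ...]. A call has 1 to 12 rows; each row is the pose to reach, as a shift and turn from the pose commanded when the call began, along the tool's axes at that moment; what a row does not reach only later rows make up. A row lasts 1/8 s, in which the tool goes at most 62.5 mm and 10.7 degrees, less where a joint would pass 70% of its speed; a pose out of reach is approached as far as the arm can. A call with a gripper value outside its range is refused whole. The fingers move at their own pace and stop on an object; the grip force is fixed at half the most. Time passes only in rows, so rows that repeat a pose let the fingers close. It gives the time, the measured TCP pose, the force and the opening at its end, in the units of the state.
- r.state(): the state, without advancing time (a new reading comes with each control period).
- r.grab_frame(name): name is "scene" or "top" or "wrist"; returns a dict with "color" (480x640x3 uint8, red, green, blue), "intrinsics" (3x3 intrinsics, pixels), "rvec" (rotation vector, rad) and "tvec" (3), from world to camera coordinates, as OpenCV has them. Camera axes: x right, y down, z forward; pixel columns grow to the right and rows downward; lengths in m; the calibration is good to about 2 mm. A picture is of the moment at which its call begins. There is no depth.
- r.hand_in(): hands the job in, once; it reports no verdict.
The state is a dict: "time": time; "qpos": joint angles; "joint_vel": joint speeds; "joint_torque": joint torques, N m; "ee_pos": TCP position; "eef_rot": TCP orientation; "wrist_force": force on the tool from outside, world axes, zero at the start; "wrist_torque": the same for the moment, N m; "opening": finger opening in m.
Only numpy, scipy, OpenCV 4.12 (cv2) and the standard library are available. Lean on these libraries where they do the work, as an engineer would, in place of code of your own. Each camera call takes 0.05 s, during which the arm holds its last target. There are 200 camera calls.

## Working session

There is one attempt and no reset: what is moved stays moved. The work goes in short steps, Python scripts to look and compute and a shell command to move; the robot and the scene stay as the last step left them, time stands still between calls to the robot, and variables do not carry over. Pictures are saved under pics/ and viewed, about 8 in all and at most 12, crops included, and the job is handed in when it is done.

```bash
mkdir -p pics; python3 - <<'E'
from cell import r
import cv2,pickle
s=r.state();print({k:(v.round(4).tolist() if hasattr(v,'round') and hasattr(v,'tolist') else v) for k,v in s.items()},r.tip_reach)
F={n:r.grab_frame(n) for n in("scene","top")}
pickle.dump(F,open('f0.pkl','wb'))
for n in F: cv2.imwrite(f'pics/{n}0.png',F[n]['color'][:,:,::-1]);print(n,F[n]['intrinsics'],F[n]['rvec'],F[n]['tvec'])
E
```

```text
{'time': 0.0, 'qpos': [-1.13, 0.0874, 0.1751, 1.6598, -0.0, 1.5708], 'joint_vel': [-0.001, -0.0007, 0.0003, -0.0023, 0.0007, 0.0029], 'joint_torque': [0.0011, -52.0389, 46.48, 0.0164, -0.0001, 0.0], 'ee_pos': [0.2346, -0.4972, 0.2496], 'eef_rot': [0.9758, 0.2186, -0.0002, -0.0006], 'wrist_force': [-0.4149, -0.5847, -0.0314], 'wrist_torque': [-0.0175, -0.0685, -0.0067], 'opening': 0.08568523919688543} 0.019
scene [[439.5448123    0.         323.66876767]
 [  0.         439.5448123  240.1981977 ]
 [  0.           0.           1.        ]] [ 0.88749617 -2.60040113  0.95798876] [0.3487057  0.44061117 0.53795576]
top [[500.82082641   0.         322.73887447]
 [  0.         500.82082641 233.8382039 ]
 [  0.           0.           1.        ]] [ 2.19266194 -2.18665691  0.20774742] [-0.22043269  0.6158469   0.8705343 ]
```

View pics/top0.png

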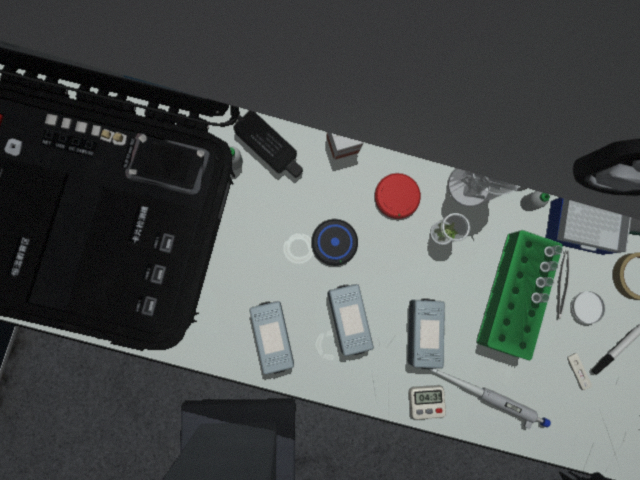

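View pics/scene0.png

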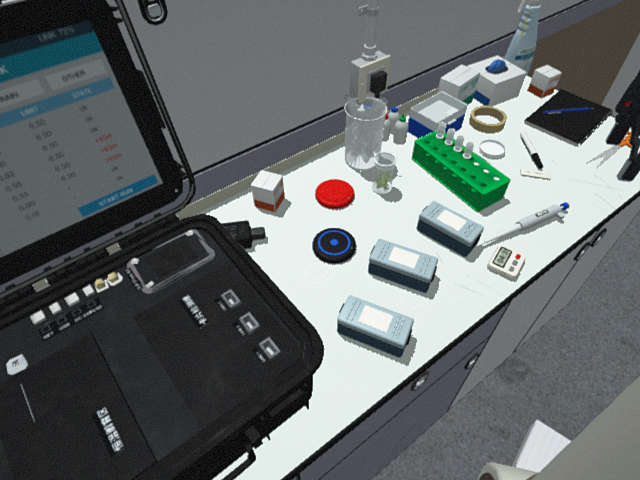

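Top view: three cassettes at (271,338), (350,320) and (427,333). The reader with the blue ring is at (335,242), and the red disc at (398,196) is the look-alike. The sample cup is at (448,232), and the reagent is the green cap at (235,160) beside the analyzer.

```bash
cat > h.py <<'E'
import numpy as np,cv2
def ray(f,uv,z):
    R=cv2.Rodrigues(np.array(f['rvec'],float))[0];t=np.array(f['tvec'],float).ravel()
    d=np.c_[np.atleast_2d(np.array(uv,float)),np.ones(len(np.atleast_2d(uv)))]@np.linalg.inv(f['intrinsics']).T@R
    c=-R.T@t
    return c+d*((z-c[2])/d[:,2])[:,None]
def proj(f,P):
    return cv2.projectPoints(np.atleast_2d(np.array(P,float)),np.array(f['rvec'],float),np.array(f['tvec'],float),f['intrinsics'],None)[0][:,0]
E
python3 - <<'E'
from h import *;import pickle
F=pickle.load(open('f0.pkl','rb'))
seeds={'top':[(271,338),(350,320),(427,333)],'scene':[(378,318),(404,262),(452,224)]}
for n,f in F.items():
    im=f['color'].astype(int);R,G,B=im[...,0],im[...,1],im[...,2]
    print(n,'label px',[im[v,u].tolist() for u,v in seeds[n]],'table',im[400,300 if n=='top' else 0].tolist())
    m=((R>B+4)&(R>150)).astype(np.uint8)
    k,lab,st,c=cv2.connectedComponentsWithStats(m)
    for u,v in seeds[n]:
        l=lab[v,u]
        if l==0: print('miss');continue
        cn=max(cv2.findContours((lab==l).astype(np.uint8),0,2)[0],key=cv2.contourArea)
        W=ray(f,cn[:,0,:],0.05)[:,:2]
        rc=cv2.minAreaRect((W*1000).astype(np.float32));print(' label',st[l][4],np.round(rc[0],1),np.round(rc[1],1),round(rc[2],1))
    m=((B>R+60)&(B>90)).astype(np.uint8)
    ys,xs=np.nonzero(m);uv=(335,242) if n=='top' else (334,244)
    s=(abs(xs-uv[0])<35)&(abs(ys-uv[1])<35)
    W=ray(f,np.c_[xs[s],ys[s]],.014);rc=cv2.minEnclosingCircle((W[:,:2]*1000).astype(np.float32));print(' ring',s.sum(),rc)
    print(' cup',ray(f,[(443,240) if n=='top' else (384,190)],0).round(3),'cap',ray(f,[(235,155) if n=='top' else (300,300)],.08).round(3),'red',ray(f,[(398,196) if n=='top' else (335,193)],.014).round(3))
    cv2.imwrite(f'pics/crop_{n}.png',cv2.resize(f['color'][(170 if n=='top' else 180):380,220:520,::-1],None,fx=2.6,fy=2.6,interpolation=2)[:600])
E
```

```text
scene label px [[243, 244, 240], [247, 247, 243], [247, 247, 243]] table [28, 29, 27]
miss
miss
miss
 ring 271 ((605.910888671875, -245.65875244140625), 34.35869598388672)
 cup [[ 0.616 -0.452  0.   ]] cap [[ 0.541 -0.065  0.08 ]] red [[ 0.691 -0.363  0.014]]
top label px [[195, 194, 187], [196, 193, 188], [191, 191, 184]] table [49, 52, 55]
 label 505 [ 431.4 -127.2] [48.1 32.4] 13.7
 label 484 [ 462.1 -269. ] [48.1 32.3] 12.7
 label 473 [ 436.2 -410.8] [31.2 47.7] 88.3
 ring 251 ((606.2371826171875, -243.41366577148438), 32.788970947265625)
 cup [[ 0.611 -0.457  0.   ]] cap [[ 0.752 -0.061  0.08 ]] red [[ 0.695 -0.366  0.014]]
```

View pics/crop_top.png

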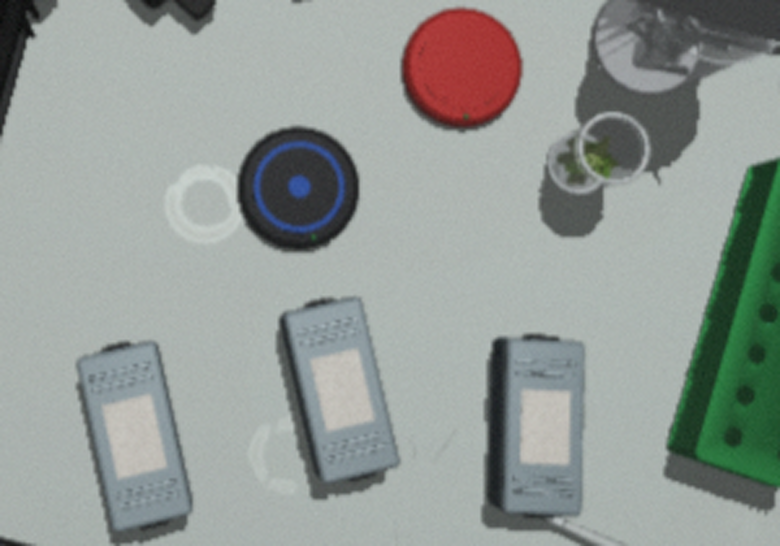

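Crop: the reader (blue ring and dot, crop (298,187)) fits the description, and the red disc (462,67) does not. The three cassettes show centred labels, and the cup is off to the right. The label size of 48x32 mm agrees across all three, and both views put the reader at (0.606,-0.244).

```bash
cat >> h.py <<'E'
from scipy.spatial.transform import Rotation as Ro
def go(s,p,yaw):
    "slide mm / rotvec in tool axes to reach p, tool down with x at yaw deg"
    R=Ro.from_quat(s['eef_rot']);T=Ro.from_euler('z',yaw,degrees=True)*Ro.from_euler('x',180,degrees=True)
    print(R.inv().apply(np.array(p)-s['ee_pos']).__mul__(1000).round(1),(R.inv()*T).as_rotvec().round(3))
def ty(s):
    y=Ro.from_quat(s['eef_rot']).apply([0,1,0]);return float(np.dot(s['wrist_torque'],y))
E
python3 - <<'E'
from h import *;from cell import r
s=r.state();go(s,[.436,-.411,.13],-1.7);go(s,[.436,-.411,.03],-1.7)
E
```

```text
[219.    8.1 119.6] [-0.001  0.     0.47 ]
[219.    8.2 219.6] [-0.001  0.     0.47 ]
```

```bash
python3 -m inch '[{"grip":-1,"slide":[55,2,30],"rot":[0,0,0.12]},{"grip":-1,"slide":[110,4,60],"rot":[0,0,0.24]},{"grip":-1,"slide":[165,6,90],"rot":[0,0,0.36]},{"grip":-1,"slide":[219,8,110],"rot":[0,0,0.47]},{"grip":-1,"slide":[219,8,110],"rot":[0,0,0.47]},{"grip":-1,"slide":[219,8,110],"rot":[0,0,0.47]},{"grip":-1,"slide":[219,8,110],"rot":[0,0,0.47]}]'; python3 - <<'E'
from h import *;from cell import r
s=r.state();go(s,[.436,-.411,.03],-1.7)
f=r.grab_frame('wrist');cv2.imwrite('pics/w1.png',f['color'][:,:,::-1])
print(proj(f,[[.436,-.411,.05]]))
E
```

```text
time: 0.98
ee_pos: [0.4354, -0.412, 0.1411]
eef_rot: [1.0, -0.015, 0.0, 0.0]
wrist_force: [0.3, -0.2, 0.4]
opening: 0.0854
[  0.5  -1.1 111. ] [ 0.001 -0.001 -0.   ]
[[315.17249263 255.85596203]]
```

View pics/w1.png

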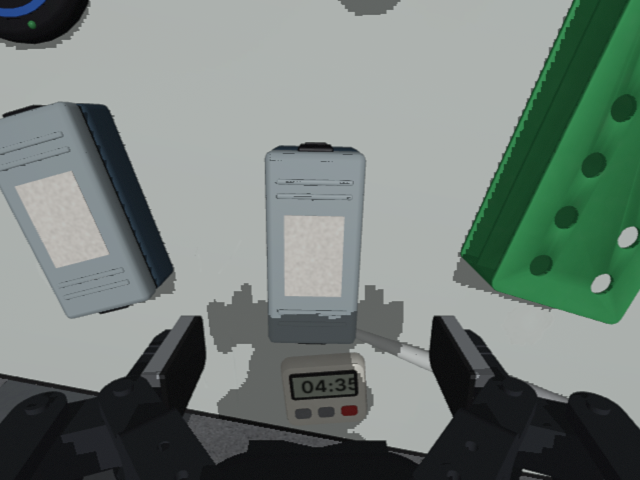

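Wrist view: the label centre at (314,256) matches my prediction of (315,256). The cassette is aligned between the jaws and clear of the rack and the timer. I'll go down, grip and lift.

```bash
python3 -m inch '[{"grip":-1,"slide":[0,-1,40],"rot":[0,0,0]},{"grip":-1,"slide":[0,-1,80],"rot":[0,0,0]},{"grip":-1,"slide":[0,-1,111],"rot":[0,0,0]},{"grip":-1,"slide":[0,-1,111],"rot":[0,0,0]},{"grip":1,"slide":[0,-1,111],"rot":[0,0,0]},{"grip":1,"slide":[0,-1,111],"rot":[0,0,0]},{"grip":1,"slide":[0,-1,111],"rot":[0,0,0]},{"grip":1,"slide":[0,-1,111],"rot":[0,0,0]},{"grip":1,"slide":[0,-1,111],"rot":[0,0,0]},{"grip":1,"slide":[0,-1,111],"rot":[0,0,0]}]'; python3 -c "
from cell import r;s=r.state();print(s['ee_pos'],s['opening'],s['wrist_force'])"
```

```text
time: 2.28
ee_pos: [0.4369, -0.411, 0.0317]
eef_rot: [1.0, -0.015, 0.001, 0.001]
wrist_force: [-1.8, 1.1, 6.0]
opening: 0.0552
[ 0.43691276 -0.41096258  0.0317411 ] 0.05520382545720852 [-1.84638107  1.10720202  6.01353318]
```

Opening 55 mm, so the cassette is gripped. Lifting, then rocking.

```bash
cat > m.py <<'E'
from h import *;from cell import r
v=[];
for i in range(3):
    s=r.state();v.append([ty(s),s['wrist_force'][2]]);r.grab_frame('wrist')
t=Ro.from_quat(s['eef_rot']).apply([1,0,0])[2]
print('sin tilt %.3f'%t,'Ty',np.round(np.mean(v,0),4),'sd',np.round(np.std(v,0),4),'op %.4f'%s['opening'],s['ee_pos'].round(4),'t',s['time'])
E
python3 -m inch '[{"grip":1,"slide":[0,0,-20],"rot":[0,0,0]},{"grip":1,"slide":[0,0,-50],"rot":[0,0,0]},{"grip":1,"slide":[0,0,-80],"rot":[0,0,0]},{"grip":1,"slide":[0,0,-80],"rot":[0,0.12,0]},{"grip":1,"slide":[0,0,-80],"rot":[0,0.12,0]},{"grip":1,"slide":[0,0,-80],"rot":[0,0.12,0]},{"grip":1,"slide":[0,0,-80],"rot":[0,0.12,0]},{"grip":1,"slide":[0,0,-80],"rot":[0,0.12,0]},{"grip":1,"slide":[0,0,-80],"rot":[0,0.12,0]},{"grip":1,"slide":[0,0,-80],"rot":[0,0.12,0]}]' >/dev/null; python3 m.py
python3 -m inch '[{"grip":1,"slide":[0,0,0],"rot":[0,0.12,0]},{"grip":1,"slide":[0,0,0],"rot":[0,0.12,0]},{"grip":1,"slide":[0,0,0],"rot":[0,0.12,0]},{"grip":1,"slide":[0,0,0],"rot":[0,0.12,0]}]'>/dev/null; python3 m.py
python3 -m inch '[{"grip":1,"slide":[0,0,0],"rot":[0,-0.06,0]},{"grip":1,"slide":[0,0,0],"rot":[0,-0.24,0]},{"grip":1,"slide":[0,0,0],"rot":[0,-0.36,0]},{"grip":1,"slide":[0,0,0],"rot":[0,-0.36,0]},{"grip":1,"slide":[0,0,0],"rot":[0,-0.36,0]},{"grip":1,"slide":[0,0,0],"rot":[0,-0.36,0]},{"grip":1,"slide":[0,0,0],"rot":[0,-0.36,0]},{"grip":1,"slide":[0,0,0],"rot":[0,-0.36,0]}]'>/dev/null; python3 m.py
python3 -m inch '[{"grip":1,"slide":[0,0,0],"rot":[0,-0.12,0]},{"grip":1,"slide":[0,0,0],"rot":[0,-0.12,0]},{"grip":1,"slide":[0,0,0],"rot":[0,-0.12,0]},{"grip":1,"slide":[0,0,0],"rot":[0,-0.12,0]}]'>/dev/null; python3 m.py
```

```text
sin tilt 0.120 Ty [-0.2151 -8.0323] sd [0.0293 0.1887] op 0.0550 [ 0.4362 -0.4102  0.1093] t 3.625
sin tilt 0.237 Ty [-0.5114 -8.3414] sd [0.0359 0.4807] op 0.0552 [ 0.4366 -0.4103  0.1093] t 4.275
sin tilt -0.119 Ty [ 0.2334 -8.1329] sd [0.0373 0.1274] op 0.0555 [ 0.436  -0.4103  0.1096] t 5.425
sin tilt -0.236 Ty [ 0.5213 -8.3846] sd [0.0227 0.1279] op 0.0553 [ 0.4359 -0.4104  0.11  ] t 6.075
```

Intercept b ≈ +0.074 N m in the sign the ball would give, but that is only about 2–3 sigma. I'll confirm with wider tilts and more averaging.

```bash
sed -i 's/range(3)/range(14)/' m.py
python3 -m inch '[{"grip":1,"slide":[0,0,0],"rot":[0,-0.16,0]},{"grip":1,"slide":[0,0,0],"rot":[0,-0.16,0]},{"grip":1,"slide":[0,0,0],"rot":[0,-0.16,0]},{"grip":1,"slide":[0,0,0],"rot":[0,-0.16,0]},{"grip":1,"slide":[0,0,0],"rot":[0,-0.16,0]}]'>/dev/null; python3 m.py
python3 -m inch '[{"grip":1,"slide":[0,0,0],"rot":[0,0.15,0]},{"grip":1,"slide":[0,0,0],"rot":[0,0.3,0]},{"grip":1,"slide":[0,0,0],"rot":[0,0.3,0]},{"grip":1,"slide":[0,0,0],"rot":[0,0.3,0]},{"grip":1,"slide":[0,0,0],"rot":[0,0.3,0]}]'>/dev/null; python3 m.py
python3 -m inch '[{"grip":1,"slide":[0,0,0],"rot":[0,0.1,0]},{"grip":1,"slide":[0,0,0],"rot":[0,0.2,0]},{"grip":1,"slide":[0,0,0],"rot":[0,0.2,0]},{"grip":1,"slide":[0,0,0],"rot":[0,0.2,0]},{"grip":1,"slide":[0,0,0],"rot":[0,0.2,0]},{"grip":1,"slide":[0,0,0],"rot":[0,0.2,0]},{"grip":1,"slide":[0,0,0],"rot":[0,0.2,0]}]'>/dev/null; python3 m.py
python3 -m inch '[{"grip":1,"slide":[0,0,0],"rot":[0,0.15,0]},{"grip":1,"slide":[0,0,0],"rot":[0,0.3,0]},{"grip":1,"slide":[0,0,0],"rot":[0,0.3,0]},{"grip":1,"slide":[0,0,0],"rot":[0,0.3,0]},{"grip":1,"slide":[0,0,0],"rot":[0,0.3,0]}]'>/dev/null; python3 m.py
```

```text
sin tilt -0.389 Ty [ 0.9282 -8.1716] sd [0.027  0.4238] op 0.0551 [ 0.4362 -0.4102  0.1092] t 7.4
sin tilt -0.100 Ty [ 0.2013 -8.5936] sd [0.0293 0.2658] op 0.0555 [ 0.4361 -0.4102  0.1094] t 8.725
sin tilt 0.100 Ty [-0.1867 -8.5798] sd [0.1263 0.4415] op 0.0553 [ 0.4362 -0.4102  0.1093] t 10.3
sin tilt 0.389 Ty [-0.9312 -8.677 ] sd [0.0294 0.5585] op 0.0553 [ 0.4362 -0.4102  0.1093] t 11.625
```

The lifted weight of about 8.4 N (0.86 kg) exceeds the empty maximum of 0.68 kg, and the intercept is about 0.06, so the two checks agree. I'll do one more discriminating check at small tilts of ±0.06, where proportional-only torque would be about 0.145 and a ball would give clearly less.

```bash

python3 -m inch '[{"grip":1,"slide":[0,0,0],"rot":[0,-0.15,0]},{"grip":1,"slide":[0,0,0],"rot":[0,-0.34,0]},{"grip":1,"slide":[0,0,0],"rot":[0,-0.34,0]},{"grip":1,"slide":[0,0,0],"rot":[0,-0.34,0]},{"grip":1,"slide":[0,0,0],"rot":[0,-0.34,0]},{"grip":1,"slide":[0,0,0],"rot":[0,-0.34,0]}]'>/dev/null; python3 m.py
python3 -m inch '[{"grip":1,"slide":[0,0,0],"rot":[0,-0.15,0]},{"grip":1,"slide":[0,0,0],"rot":[0,-0.3,0]},{"grip":1,"slide":[0,0,0],"rot":[0,-0.3,0]},{"grip":1,"slide":[0,0,0],"rot":[0,-0.3,0]},{"grip":1,"slide":[0,0,0],"rot":[0,-0.12,0]},{"grip":1,"slide":[0,0,0],"rot":[0,-0.12,0]},{"grip":1,"slide":[0,0,0],"rot":[0,-0.12,0]},{"grip":1,"slide":[0,0,0],"rot":[0,-0.12,0]}]'>/dev/null; python3 m.py
```

```text
sin tilt 0.060 Ty [-0.063  -8.3794] sd [0.0379 0.5903] op 0.0551 [ 0.4362 -0.4102  0.1092] t 13.075
sin tilt -0.060 Ty [ 0.0714 -8.1798] sd [0.0209 0.6251] op 0.0550 [ 0.4362 -0.4102  0.1093] t 14.775
```

At ±0.06 the torque is 0.067 instead of 0.143, and the fit gives b≈0.085, matching the ball. This cassette is the one. Levelling it and taking it to the reader.

```bash
python3 -m inch '[{"grip":1,"slide":[0,0,0],"rot":[0,0.06,0]},{"grip":1,"slide":[0,0,0],"rot":[0,0.06,0]}]'; python3 -c "
from h import *;from cell import r
s=r.state();go(s,[.606,-.2445,.081],-1.7)"
```

```text
time: 15.08
ee_pos: [0.4356, -0.4103, 0.1096]
eef_rot: [1.0, -0.015, -0.0, 0.0]
wrist_force: [-0.4, -0.4, -8.8]
opening: 0.0551
[ 165.4 -170.8   28.5] [ 0.  0. -0.]
```

```bash
python3 -m inch '[{"grip":1,"slide":[5,-5,-25],"rot":[0,0,0]},{"grip":1,"slide":[20,-20,-40],"rot":[0,0,0]},{"grip":1,"slide":[40,-40,-40],"rot":[0,0,0]},{"grip":1,"slide":[62,-64,-40],"rot":[0,0,0]},{"grip":1,"slide":[84,-87,-40],"rot":[0,0,0]},{"grip":1,"slide":[106,-110,-40],"rot":[0,0,0]},{"grip":1,"slide":[128,-132,-40],"rot":[0,0,0]},{"grip":1,"slide":[146,-150,-40],"rot":[0,0,0]},{"grip":1,"slide":[158,-163,-40],"rot":[0,0,0]},{"grip":1,"slide":[165,-171,-35],"rot":[0,0,0]},{"grip":1,"slide":[165,-171,-20],"rot":[0,0,0]},{"grip":1,"slide":[165,-171,-5],"rot":[0,0,0]}]'; python3 -m inch '[{"grip":1,"slide":[0,0,12],"rot":[0,0,0]},{"grip":1,"slide":[0,0,25],"rot":[0,0,0]},{"grip":1,"slide":[0,0,33],"rot":[0,0,0]},{"grip":1,"slide":[0,0,33],"rot":[0,0,0]},{"grip":1,"slide":[0,0,33],"rot":[0,0,0]},{"grip":1,"slide":[0,0,33],"rot":[0,0,0]},{"grip":1,"slide":[0,0,33],"rot":[0,0,0]},{"grip":1,"slide":[0,0,33],"rot":[0,0,0]}]'; python3 - <<'E'
from h import *;from cell import r
s=r.state();go(s,[.606,-.2445,.081],-1.7);print(s['joint_vel'].round(3))
f=r.grab_frame('scene');cv2.imwrite('pics/s2.png',f['color'][:,:,::-1]);p=np.array(s['ee_pos']);print('tcp',proj(f,[p,p+[0,0,.019],[.606,-.2445,.014]]).round())
E
```

```text
time: 16.58
ee_pos: [0.6053, -0.2446, 0.1127]
eef_rot: [1.0, -0.015, -0.001, -0.0]
wrist_force: [1.0, -0.7, -8.8]
opening: 0.0555
time: 17.58
ee_pos: [0.6062, -0.2441, 0.0815]
eef_rot: [1.0, -0.015, 0.0, 0.0]
wrist_force: [0.3, -0.7, -8.7]
opening: 0.0552
[-0.2  0.4  0.5] [ 0. -0.  0.]
[ 0.     0.001 -0.003  0.     0.001 -0.002]
tcp [[334. 220.]
 [334. 213.]
 [333. 242.]]
```

View pics/s2.png

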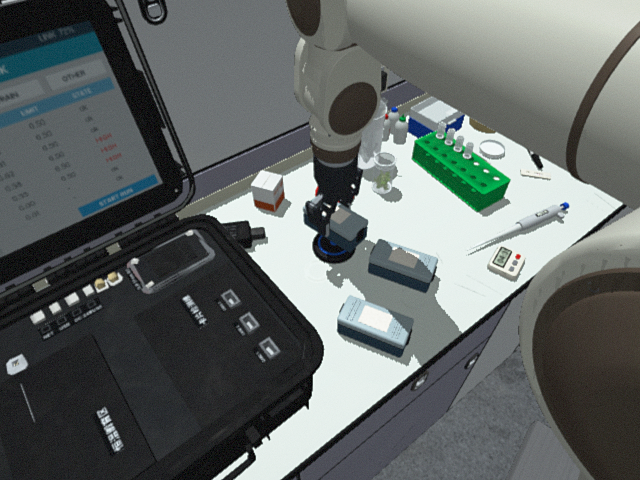

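Scene view: the cassette is held over the reader (334,240) with a visible gap. The other cassettes and the cup at (384,172) are undisturbed. I'll check from the wrist camera that the cassette is level and centred in the grip.

```bash
python3 - <<'E'
from h import *;from cell import r
s=r.state();f=r.grab_frame('wrist');R=Ro.from_quat(s['eef_rot']);im=f['color'][:,:,::-1].copy()
P=np.array([s['ee_pos']+R.apply([a,b,-.0185]) for a,b in((.06,.028),(.06,-.028),(-.06,-.028),(-.06,.028))])
cv2.polylines(im,[proj(f,P).round().astype(np.int32)],True,(0,0,255),1)
im2=r.grab_frame('scene')['color'][150:300,250:450,::-1]
cv2.imwrite('pics/w3.png',np.hstack([cv2.resize(im,(400,300)),cv2.resize(im2,(400,300),interpolation=2)]))
E
```

```text
(no output)
```

View pics/w3.png

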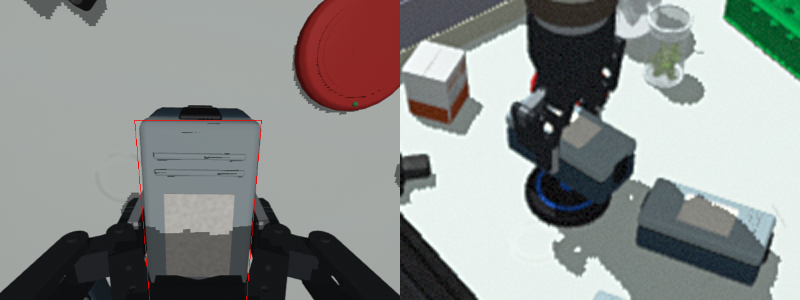

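The predicted lid outline (top edge at row 121) coincides with the real lid, so the cassette is level, centred in the grip and clear of the reader.

```bash
python3 -c "
from cell import r
r.hand_in();s=r.state();print(s['time'],s['ee_pos'],s['opening'])"
```

```text
the job is handed in; nothing more can be done
the job is handed in; nothing more can be done
```

The first cassette I picked up, the right-most one near (0.436, -0.411), holds the ball. I handed the job in at about 18 s with it held level and still over the middle of the reader.

- **Finding the ball:** I rocked it between ±0.06 and ±0.39 rad.
  - The torque about the closing line had a part that changed sign with the tilt. It came out at 0.06–0.09 N m depending on the tilts used, against 0.09 expected. The early fits were on the low side and one reading set was noisy.
  - The ±0.06 rad check settled it: 0.067 N m, against about 0.143 if it were empty.
  - The lifted mass of about 0.86 kg is also above the 0.68 kg limit for an empty cassette.
- **Other cassettes:** I did not lift the other two, since the first one rattled.
- **Final pose:** The tool stood at (0.606, -0.244, 0.081), within 1 mm of the target. That puts the underside about 36 mm above the reader, and the joints were practically still. The lid outline in the wrist camera matched the predicted level, centred pose.
- **Surroundings:** The sample cup and the other cassettes looked undisturbed in the last scene picture. I did not check the reagent bottle again at the end, but the arm never went near it.

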